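# Scrap two jerrycan caps through the sprung flap of the reject box

## Task

Scrap both of the wide jerrycan caps that lie on top of the reject box: slide the shutter back off the slot, get the caps onto the sprung flap, and push the flap down and hold it until both caps have dropped into the hidden bin. Let the flap spring up again, then slide the shutter fully shut over it. Leave the label roll where it stands.

Things in the scene. Friction and masses are not known exactly. Their poses are not given: they have to be found in the camera images.
- reject_box: Closed grey sheet-metal box fixed on the desk, 260 (x) by 330 (y) by 150 mm high, walls 5 mm; origin: centre of its underside, z up. Its top is a flat aluminium deck, 150 mm above the origin, with an edge rim 8 mm high, 5 mm thick. Slot over the hidden bin: x -110 to +110, y -30 to +54 mm, filled by the flap and covered at first by the shutter. Bin floor 10 mm above the origin.
- feed_side (a point): Middle of the deck's feed side, at deck level; box axes. The strip runs from the hinge (65 mm to +y of here) to the rim (65 mm to -y). On it two jerrycan caps and the label roll stand in three lanes, x about -72, 0, +72 mm, in any order. To the left of the box is a filling machine; its stand and arm, 380 mm high, reach out to world x 0.34 to 0.55, y 0.02 and more: cross above or in front of them.
- flap_hinge_mid (a point): Middle of the flap's hinge line, level with the deck; box axes. The flap is a smooth, slippery steel plate, 214 mm long in x, reaching 80 mm from the hinge to +y. Behind its free edge (84 to 190 mm from the hinge) is the deck where the opened shutter lies, between side rails 9 mm high at x = +-121 mm.
- flap (a joint): Angle of the flap, rad: 0 = shut, flush with the deck; grows to 0.9 as its free (+y) edge swings down into the box. A spring shuts it: it carries both caps without moving; about 6 N some 60 mm from the hinge opens it to 0.7. Pressed 42 mm straight down 65 mm from the hinge, it lets caps lying beside the presser, in the other lanes, slide off into the bin.
- shutter_tab (a point): Centre of the upright black tab across the shutter's middle, 20 mm above the deck. Tab: 90 mm long (box x), 8 mm thick (y), top 29 mm above the deck. Shutter: plate 232 mm (x) by 92 mm (y), 3 mm thick, 1.5 mm above the deck; while it covers the slot nothing reaches the flap. Push the tab to the box's +y to open, to -y to shut.
- shutter (a joint): Opening of the shutter, m: 0 = fully shut over the slot, 0.092 = fully open (moved to the box's +y), where it stops. It stays where it is left; friction about 1.5 N.
- reject_cap_a_center (a point): Centre of one plain jerrycan cap to be scrapped: a ribbed plastic cup 62 mm across and 22 mm high lying open side up, 28 g; the centre is 11 mm above its underside. It can be pushed along the deck.
- reject_cap_b_center (a point): Centre of the other jerrycan cap to be scrapped, alike.
- label_roll_center (a point): Centre of the roll of bottle labels, 67 mm across and 45 mm high, standing on the feed side of the deck beside the caps; it stays there. The centre is 22 mm above its underside.
Not all that is in view belongs to the job. Leave any pink or white look-alike of the part that bears reject_cap_a_center alone. Leave any blue look-alike of the part that bears reject_cap_b_center alone.

How it is judged:
On the way, in this order (a step that is already met when the one before it is completed fails the run):
1. the shutter is slid open, clear of the slot (value of joint shutter above 0.075 m), for 0.1 s.
2. both jerrycan caps have dropped into the bin (z of each of reject_cap_a_center, reject_cap_b_center in the frame of reject_box below 0.1 m and horizontal distance between each of reject_cap_a_center, reject_cap_b_center and reject_box below 0.19 m), for 0.2 s.
At the end, for the whole second after the job is handed in: Both jerrycan caps lie inside the reject box, below the flap (centres lower than 100 mm above the box's underside); the flap is shut again to within 0.06 rad and the shutter to within 8 mm; the label roll stands upright within 30 mm of where it stood (z of each of reject_cap_a_center, reject_cap_b_center in the frame of reject_box below 0.1 m and x of reject_cap_a_center in the frame of reject_box between -0.13 and 0.13 m and y of reject_cap_a_center in the frame of reject_box between -0.165 and 0.165 m and x of reject_cap_b_center in the frame of reject_box between -0.13 and 0.13 m and y of reject_cap_b_center in the frame of reject_box between -0.165 and 0.165 m and value of joint flap below 0.06 rad and value of joint shutter below 0.008 m and angle between label_roll_center's own z axis and vertical below 0.1 rad); the robot touches nothing.
It fails at once if the label roll is shifted by more than 30 mm (distance of label_roll_center from where it was at the start of the episode above 0.03 m).
It also fails if it takes over 62 s, if anything falls off the work surface, if the arm or the gripper's body presses on something with over 40 N, if the wrist force passes 120 N, or if a joint passes its speed limit or range.

## Robot

A 6-joint arm with a two-finger parallel gripper is mounted at the origin on a cart in front of the work surface, level with it; the furniture and walls round the work are solid. World frame = base frame: x ahead of the robot, y to its left, z up, the work surface at z = 0. Lengths are in m, angles in rad, forces in N, time in s.
With the tool pointing down it reaches from about 0.3 to 0.775 m from the base axis. Payload 14.6 kg.
Tool frame: the origin (TCP) lies on the mounting face of the last link; the fingertips stand 199 mm ahead of it and the grasp point (between the pads) lies 180 mm ahead of it; z points along the fingers, y is the direction in which the jaws open and shut (so a half turn about z gives the same grasp; the last joint's range is limited). The gripper opens to 94 mm and grips with 3 to 60 N. Pads are 16 mm wide; open, the fingers measure 119 mm over their backs; the gripper's body (75 mm by 177 mm) begins 78 mm behind the grasp point.
Start: joints at [-1.225, 0.3, 1.521, -0, 1.321, -0.067], TCP at [0.221, -0.504, 0.405] pointing down, gripper open.
Joint ranges: [-3.03, 3.03], [-0.79, 2.21], [0.23, 2.52], [-1.04, 4.18], [0, 3.07], [-2.55, 2.55]. Speed limits (rad/s): [2.22, 2.22, 2.57, 3.14, 3.14, 3.14].

## Interface

Orientations are given as [roll, pitch, yaw] about the fixed x, y, z axes, in that order (R = Rz(yaw) Ry(pitch) Rx(roll)).
In Python, from station import sensors, vision, job gives the robot as it stands. The module is installed in compiled form; this text tells all that it offers.
- The arm moves only by the tool arm_command, never from a script. Its argument "plan" is one flat list of numbers, 5 for each row, row after row: the closure, from -1 (fully open) to 1 (shut), so that 0 is half open, then the shift along the world's x, y, z scaled (see below), then the turn about the world's z scaled (see below). A call has 1 to 20 rows; each row is the pose to reach, as a shift and turn from the pose commanded when the call began; what a row does not reach only later rows make up. The controller multiplies each number of a shift by 400 mm and each number of a turn by 120 degrees. A row lasts 1/10 s, in which the tool goes at most 50 mm and 8.59 degrees, less where a joint would pass 70% of its speed; a pose out of reach is approached as far as the arm can. A call with a number of a shift or a turn outside -1 to 1 is refused whole. A call with a gripper value outside its range is refused whole. The fingers move at their own pace and stop on an object; "newtons" is the grip in N (left out, the last holds). Time passes only in rows, so rows that repeat a pose let the fingers close. It gives the time, the measured TCP pose, the force and the opening at its end, in the units of the state.
- sensors.get_obs(): the state, without advancing time (a new reading comes with each control period).
- vision.camera(name): name is "scene" or "side" or "wrist"; returns the picture (420x560x3 uint8, blue, green, red); there is no depth.
- vision.camera_params(name): a dict with "intrinsics" (3x3 intrinsics, pixels), "k1" (the pictures are not rectified: a ray, as slopes to the right and down, at radius r is drawn at 1 + k1 r^2 times it, then the intrinsics apply), "rvec" (rotation vector, rad) and "tvec" (3), from world to camera coordinates, as OpenCV has them. Camera axes: x right, y down, z forward; pixel columns grow to the right and rows downward; lengths in m; the calibration is good to about 2 mm. A picture is of the moment at which its call begins: read the wrist's pose just before it. camera_params takes no time and is no camera call; for the wrist camera it gives the pose at the moment of the call.
- job.hand_in(): hands the job in, once; it reports no verdict.
Trained networks look in the newest picture that a camera, given by its name, has taken for a name from the list of things; names that differ only in an ending like _2 or _b are one class to them, and where a whole thing is asked for, a point or a joint stands for the part that bears it (a point fixed in the world has none). Each returns a list of dicts, best first, with "confidence" (0 to 1); they miss things now and then, are a little off and sometimes report something else, mostly with a low value. They report only what shows in the picture. A call takes as long as a camera call. They do not tell look-alikes from the thing itself.
- vision.search_frame(name, camera): "at" ([row, column] in pixels, amid what is visible of it).
- vision.silhouettes(name, camera): "mask" (420x560 bool, what is visible of it) and "at" ([row, column] in pixels, amid what is visible of it).
- vision.pinpoint(name, camera): "at" ([row, column] in pixels: a listed point, or the origin of a listed thing).
The state is a dict: "time_s": time; "qpos": joint angles; "joint_vel": joint speeds; "tau": joint torques, N m; "ee_pos": TCP position; "eef_rot": TCP orientation; "force": force on the tool from outside, world axes, zero at the start; "moment": the same for the moment, N m; "grip_width": finger opening in m.
Only numpy, scipy, OpenCV 4.12 (cv2) and the standard library are available. Lean on these libraries where they do the work, as an engineer would, in place of code of your own. Each camera call takes 0.05 s, during which the arm holds its last target.

## Working session

There is one attempt and no reset: what is moved stays moved. The work goes in short steps, Python scripts to look and compute and a tool call to move; the robot and the scene stay as the last step left them, time stands still between calls to the robot, and variables do not carry over. Pictures are saved under pics/ and viewed, and the job is handed in when it is done.

Besides the shell and the picture viewer there is one more tool, called after "Call:" by a JSON object that holds its "method" and its "body", one argument or row to a line. arm_command: Moves the arm, as the interface text tells. Its arguments: {"type":"object","properties":{"plan":{"type":"array"},"newtons":{"type":"number"}},"required":["plan"]}

```bash
mkdir -p pics
cat > h.py <<'E'
import numpy as np, cv2
from station import sensors, vision, job
def params(n):
    p=vision.camera_params(n); return np.array(p["intrinsics"]),p["k1"],np.array(p["rvec"]).ravel(),np.array(p["tvec"]).ravel()
def proj(n,P,p=None):
    K,k1,r,t=p or params(n)
    return cv2.projectPoints(np.array(P,float).reshape(-1,3),r,t,K,np.array([k1,0,0,0,0.]))[0].reshape(-1,2)
def ray(n,at,p=None):
    K,k1,r,t=p or params(n)
    u=cv2.undistortPointsIter(np.array([[[at[1],at[0]]]],float),K,np.array([k1,0,0,0,0.]),None,None,(3,50,1e-10)).ravel()
    R=cv2.Rodrigues(r)[0]; return -R.T@t, R.T@np.array([u[0],u[1],1])
def onz(n,at,z,p=None):
    c,d=ray(n,at,p); return c+d*(z-c[2])/d[2]
E
python3 - <<'E'
from h import *
for c in ["scene","side","wrist"]:
    im=vision.camera(c); cv2.imwrite(f"pics/a_{c}.png",im)
    c0,d=ray(c,(210,280)); print(c,c0,d)
    for n in ["reject_box","feed_side","flap_hinge_mid","shutter_tab","reject_cap_a_center","label_roll_center"]:
        print(n,[(np.round(x["at"],1).tolist(),round(x["confidence"],2)) for x in vision.pinpoint(n,c)])
print(sensors.get_obs())
E
```

```text
scene [ 0.22657886 -0.78329015  0.6483692 ] [ 0.34002901  0.73419978 -0.58796715]
reject_box []
feed_side [([204.5, 317.8], 0.92)]
flap_hinge_mid [([188.8, 303.5], 0.72)]
shutter_tab []
reject_cap_a_center [([310.5, 295.6], 0.96), ([195.4, 315.8], 0.69), ([290.1, 352.1], 0.69)]
label_roll_center []
side [0.56491554 0.25086386 0.85791703] [-0.06036158 -0.49895619 -0.86456241]
reject_box [([206.2, 277.2], 0.34)]
feed_side [([207.3, 244.4], 0.74)]
flap_hinge_mid [([236.4, 241.9], 0.91)]
shutter_tab [([256.1, 240.4], 0.76)]
reject_cap_a_center [([208.3, 242.5], 0.74)]
label_roll_center [([201.5, 210.0], 0.62)]
wrist [ 0.29074967 -0.47383366  0.38379409] [-0.24416479 -0.11659559 -0.96277048]
reject_box []
feed_side []
flap_hinge_mid []
shutter_tab []
reject_cap_a_center []
label_roll_center []
{'time_s': 1.05, 'qpos': array([-1.22462552e+00,  2.99886440e-01,  1.52098801e+00,  4.34063122e-05,
        1.32071471e+00, -6.65843544e-02]), 'joint_vel': array([ 9.97511985e-05,  1.06293736e-03, -1.43703912e-04, -1.49946914e-03,
       -5.79218200e-04, -2.66732648e-05]), 'tau': array([ 3.16869227e-04, -5.31669581e+01, -3.52915084e+01,  7.08774151e-02,
        2.13404145e-02, -7.49746505e-06]), 'ee_pos': array([ 0.22062894, -0.50379854,  0.4046581 ]), 'eef_rot': array([ 3.14158637e+00, -4.17304564e-05,  4.12744424e-01]), 'force': array([ 0.13326061, -0.39679233, -0.54993929]), 'moment': array([-0.01436186,  0.02030978, -0.02042269]), 'grip_width': 0.09401988112701608}
```

View pics/a_scene.png

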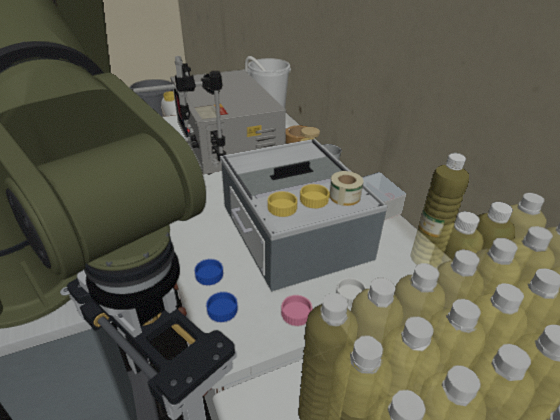

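View pics/a_side.png

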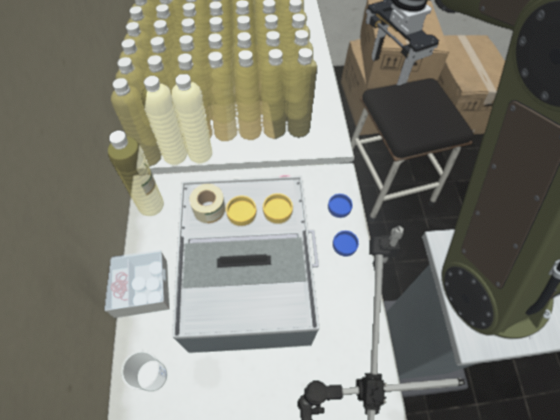

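View pics/a_wrist.png

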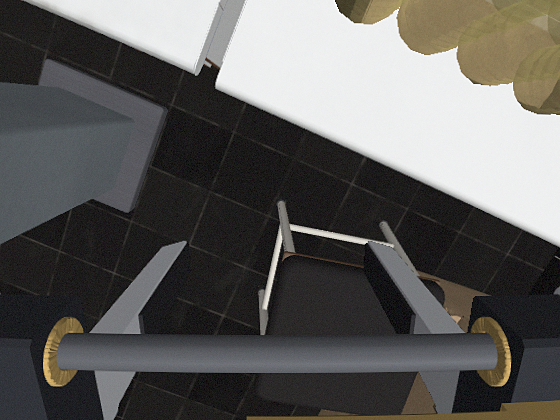

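The scene view shows two yellow caps at about (row 204, col 282) and (195, 315), with the roll at (187, 347). In the side view the caps are at (208, 242) and (208, 277), and the roll is at (204, 208). The shutter tab is at (260, 245). The blue and pink look-alikes lie on the desk. Next I'll measure the box pose.

Run:
```python
from h import *
from scipy.optimize import least_squares
vision.camera("side"); 
for n,z in [("feed_side",.15),("flap_hinge_mid",.15),("shutter_tab",.17),("reject_cap_a_center",.161),("label_roll_center",.172)]:
  for c in ["side","scene"]:
    if c=="scene": vision.camera("scene")
    else: vision.camera("side")
    print(c,n,[(np.round(onz(c,x["at"],z)[:2],4).tolist(),round(x["confidence"],2)) for x in vision.pinpoint(n,c)])
    if 'cap' in n or 'roll' in n: print("  sil",[(np.round(onz(c,x["at"],z)[:2],4).tolist(),round(x["confidence"],2),x["mask"].sum()) for x in vision.silhouettes(n,c)])
for c in ["side","scene"]:
  im=cv2.imread(f"pics/a_{c}.png")
  y0,y1,x0,x1=(165,365,160,340) if c=="side" else (130,290,210,400)
  cv2.imwrite(f"pics/z_{c}.png",cv2.resize(im[y0:y1,x0:x1],None,fx=(3 if c=='side' else 3.7),fy=(3 if c=='side' else 3.7),interpolation=cv2.INTER_CUBIC))
```

```text
side feed_side [([0.598, -0.1688], 0.93)]
scene feed_side [([0.589, -0.1707], 0.69)]
side flap_hinge_mid [([0.5952, -0.0967], 0.55)]
scene flap_hinge_mid [([0.5984, -0.0976], 0.98)]
side shutter_tab [([0.6015, -0.051], 0.66)]
scene shutter_tab []
side reject_cap_a_center [([0.5976, -0.1528], 0.71), ([0.5966, -0.0936], 0.54)]
  sil [([0.5901, -0.1514], 0.55, np.int64(693))]
scene reject_cap_a_center [([0.5999, -0.1498], 0.98), ([0.5206, -0.4236], 0.57), ([0.4256, -0.4192], 0.57)]
  sil [([0.4278, -0.415], 0.96, np.int64(695)), ([0.5975, -0.1525], 0.86, np.int64(619)), ([0.5239, -0.4144], 0.67, np.int64(466))]
side label_roll_center [([0.6574, -0.1776], 0.92), ([0.5884, -0.1528], 0.25)]
  sil []
scene label_roll_center [([0.6687, -0.1677], 0.76), ([0.506, -0.1747], 0.73)]
  sil [([0.6687, -0.1625], 0.69, np.int64(1021)), ([0.5405, -0.1246], 0.64, np.int64(182))]
```

View pics/z_side.png

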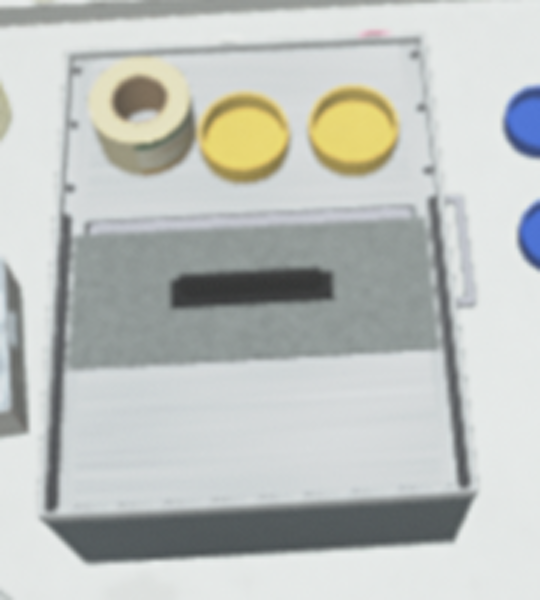

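View pics/z_scene.png

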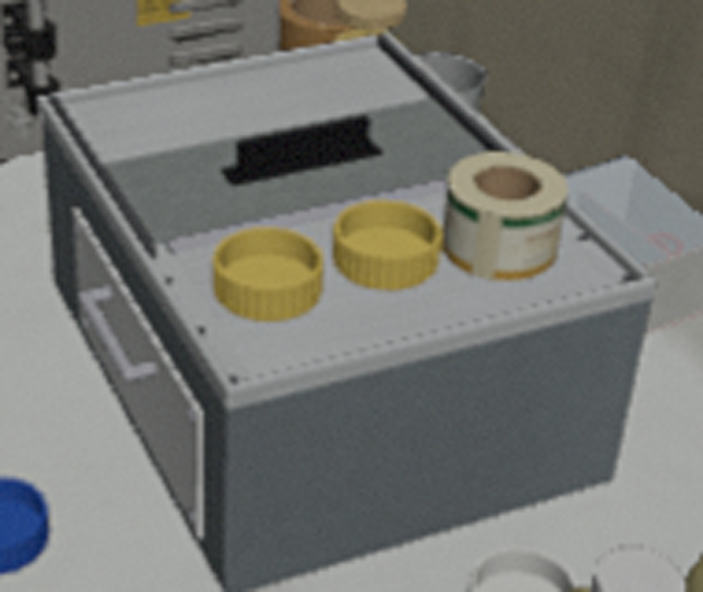

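Run:
```python
from h import *
from scipy.optimize import least_squares
S=params("side");C=params("scene")
k=[(-130,-165),(130,-165),(130,165),(-130,165)] # 
side={(130,-165):(68/3+160,52/3+165),(-130,-165):(421/3+160,40/3+165),(-130,165):(475/3+160,494/3+165),(130,165):(44/3+160,518/3+165)}
sc={(-130,-165):(228/3.7+210,392/3.7+130),(130,-165):(652/3.7+210,284/3.7+130),(-130,165):(43/3.7+210,100/3.7+130),(130,165):(382/3.7+210,37/3.7+130)}
def W(p,b): 
    c,s=np.cos(p[2]),np.sin(p[2]); x,y=b[0]/1e3,b[1]/1e3
    return [p[0]+c*x-s*y,p[1]+s*x+c*y]
def fit(sets):
    def f(p):
        o=[]
        for n,pp,d in sets:
            P=[W(p,b)+[.158] for b in d]; o.append((proj(n,P,pp)-np.array(list(d.values()))).ravel())
        return np.concatenate(o)
    r=least_squares(f,[.6,-.07,0]); return r.x,np.round(r.fun,1)
for s in ([("side",S,side)],[("scene",C,sc)],[("side",S,side),("scene",C,sc)]):
    p,e=fit(s);print(np.round(p,4),e)
    print("hinge",W(p,(0,-30)),"feed",W(p,(0,-95)),"tab",W(p,(0,12)))
# caps: top rim centre z=.172 from zooms
for nm,z,a,b in [("capL",.172,(244,132),(387,230)),("capR",.172,(354,124),(268,255)),("roll",.195,(140,96),(507,184))]:
    a=(a[1]/3+165,a[0]/3+160); b=(b[1]/3.7+130,b[0]/3.7+210)
    print(nm,onz("side",a,z),onz("scene",b,z))
```

```text
[ 0.5932 -0.071  -0.013 ] [-1.2 -0.6  1.9 -2.3  2.   0.4 -2.6  1. ]
hinge [np.float64(0.5927838420031278), np.float64(-0.1010433442281134)] feed [np.float64(0.591938527065173), np.float64(-0.16603784740073307)] tab [np.float64(0.5933300455014986), np.float64(-0.059046896024266826)]
[ 0.5925 -0.0776 -0.0133] [-0.7  0.5  1.6 -0.5 -2.1 -0.7  1.3 -1.2]
hinge [np.float64(0.5921408392309484), np.float64(-0.1076101501181266)] feed [np.float64(0.591273842557414), np.float64(-0.17260436768221515)] tab [np.float64(0.5927010524661552), np.float64(-0.0656138864613309)]
[ 0.5936 -0.0728 -0.0126] [-1.4 -1.2  1.6 -3.   1.7 -0.6 -2.7 -0.  -1.2 -1.1  0.7 -1.9 -2.3 -1.6
  0.7 -2. ]
hinge [np.float64(0.5931955475330107), np.float64(-0.10281231937599315)] feed [np.float64(0.5923750906410673), np.float64(-0.1678071410965615)] tab [np.float64(0.5937256889093434), np.float64(-0.06081566534116438)]
capL [ 0.59438559 -0.15279392  0.172     ] [ 0.59470673 -0.15841657  0.172     ]
capR [ 0.5203458  -0.15381193  0.172     ] [ 0.52231929 -0.1552899   0.172     ]
roll [ 0.66099169 -0.17162275  0.195     ] [ 0.66139287 -0.17308172  0.195     ]
```

Run:
```python
from h import *
for a in [(160,205),(162,183),(160,350),(175,140),(135,300)]: print(a,onz("side",a,0.0))
for a in [(80,182),(55,305),(135,118)]: print("top",a,onz("side",a,0.25))
for a in [(240,385),(395,370),(390,318),(385,460)]: print("mach",a,onz("side",a,0.38),onz("side",a,0.0))
```

```text
(160, 205) [ 0.69522949 -0.41517889  0.        ]
(162, 183) [ 0.75492816 -0.41284254  0.        ]
(160, 350) [ 0.30077764 -0.3883795   0.        ]
(175, 140) [ 0.86871723 -0.37827736  0.        ]
(135, 300) [ 4.27885277e-01 -4.85617769e-01  1.11022302e-16]
top (80, 182) [ 0.71304961 -0.45040186  0.25      ]
top (55, 305) [ 0.42843799 -0.51699482  0.25      ]
top (135, 118) [ 0.83609982 -0.29882238  0.25      ]
mach (240, 385) [0.39322177 0.03202081 0.38      ] [ 0.25670512 -0.14198504  0.        ]
mach (395, 370) [0.45002074 0.22318423 0.38      ] [0.35866592 0.20117568 0.        ]
mach (390, 318) [0.50816914 0.21230712 0.38      ] [0.4630491 0.18165   0.       ]
mach (385, 460) [0.3421135  0.22424261 0.38      ] [0.16495979 0.2030756  0.        ]
```

Call:
{"method": "arm_command", "body": {
  "plan": [0.46,0.2,0.435,0.215,-0.06,0.46,0.2,0.435,0.215,-0.12,0.46,0.2,0.435,0.215,-0.204,0.46,0.2,0.435,0.215,-0.204,0.46,0.2,0.435,0.215,-0.204,0.46,0.575,0.885,0.215,-0.204,0.46,0.575,0.885,0.215,-0.204,0.46,0.575,0.885,0.215,-0.204,0.46,0.575,0.885,0.215,-0.204,0.46,0.575,0.885,0.215,-0.204,0.46,0.575,0.885,0.215,-0.204,0.46,0.975,0.885,0.215,-0.204,0.46,0.975,0.885,0.215,-0.204,0.46,0.975,0.885,0.215,-0.204,0.46,0.975,0.885,0.215,-0.204,0.46,0.975,0.885,0.215,-0.204,0.46,0.975,0.885,0.215,-0.204],
  "newtons": 10
}}

```text
time_s: 4.0
ee_pos: [0.61, -0.1507, 0.4904]
eef_rot: [3.142, 0.001, -0.015]
force: [0.2, 0.1, 0.7]
grip_width: 0.0253
```

Run:
```python
from h import *
im=vision.camera("wrist"); p=params("wrist"); cv2.imwrite("pics/b_wrist.png",im)
c,d=ray("wrist",(210,280),p);print(c,d)
for n,z in [("feed_side",.15),("flap_hinge_mid",.15),("shutter_tab",.17),("reject_cap_a_center",.161),("label_roll_center",.172)]:
    print(n,[(np.round(x["at"],0).tolist(),np.round(onz("wrist",x["at"],z,p)[:2],4).tolist(),round(x["confidence"],2)) for x in vision.pinpoint(n,"wrist")])
im=vision.camera("side"); cv2.imwrite("pics/b_side.png",im)
```

```text
[ 0.68622274 -0.15248864  0.47017675] [-0.27056023 -0.00515353 -0.96276091]
feed_side []
flap_hinge_mid [([213.0, 226.0], [0.5944, -0.1035], 0.89)]
shutter_tab [([216.0, 159.0], [0.598, -0.0475], 0.83), ([287.0, 282.0], [0.5278, -0.1547], 0.47)]
reject_cap_a_center [([214.0, 284.0], [0.5955, -0.1578], 0.94), ([170.0, 396.0], [0.6341, -0.2563], 0.6), ([254.0, 390.0], [0.5547, -0.2558], 0.55)]
label_roll_center []
```

View pics/b_wrist.png

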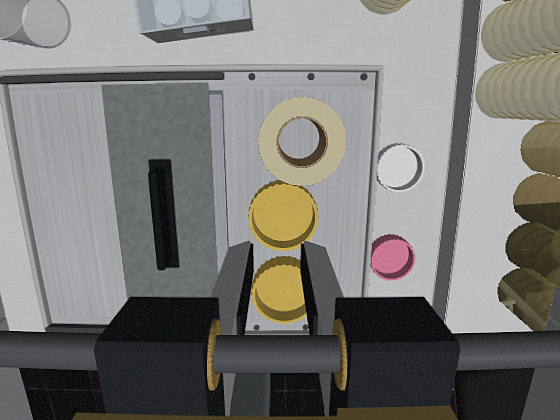

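View pics/b_side.png

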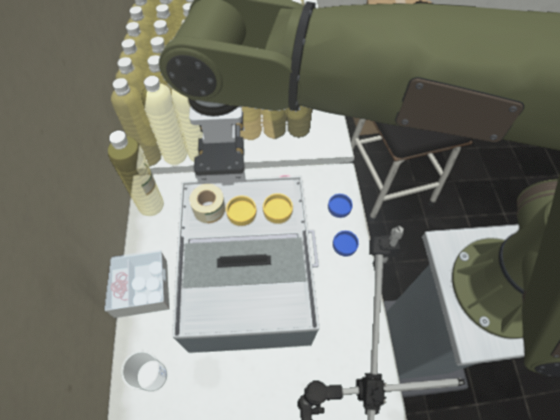

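The wrist view shows the tab near (col 165, row 215) and the hinge line at about col 226. Cap A is at (283, 217), cap B at (283, 290) and the roll at (302, 141).

```bash
python3 - <<'E'
from h import *
p=params("wrist")
for n,c,r,z in [("tab near base top-end",172,160,.153),("tab near base lowend",178,268,.153),("tabtop far-left hi",150,160,.179),("tabtop lo",157,268,.179),("shutter edge hi",208,85,.153),("shutter edge lo",218,245,.153),("rim corner +x-y top",382,68,.158),("rim -y at row300",373,300,.158),("capA top",283,215,.172),("capB top",285,288,.172),("roll top",302,141,.195)]:
    print(n,np.round(onz("wrist",(r,c),z,p),4))
E
python3 - <<'E'
import cv2
im=cv2.imread("pics/b_wrist.png"); cv2.imwrite("pics/bz.png",cv2.resize(im[60:310,90:400],None,fx=2.4,fy=2.4,interpolation=cv2.INTER_CUBIC))
E
```

```text
tab near base top-end [ 0.6452 -0.058   0.153 ]
tab near base lowend [ 0.5408 -0.0542  0.153 ]
tabtop far-left hi [ 0.6489 -0.0475  0.179 ]
tabtop lo [ 0.5529 -0.0433  0.179 ]
shutter edge hi [ 0.7082 -0.0939  0.153 ]
shutter edge lo [ 0.5641 -0.0945  0.153 ]
rim corner +x-y top [ 0.7196 -0.2392  0.158 ]
rim -y at row300 [ 0.5063 -0.2435  0.158 ]
capA top [ 0.5984 -0.156   0.172 ]
capB top [ 0.5283 -0.1572  0.172 ]
roll top [ 0.6636 -0.1706  0.195 ]
```

View pics/bz.png

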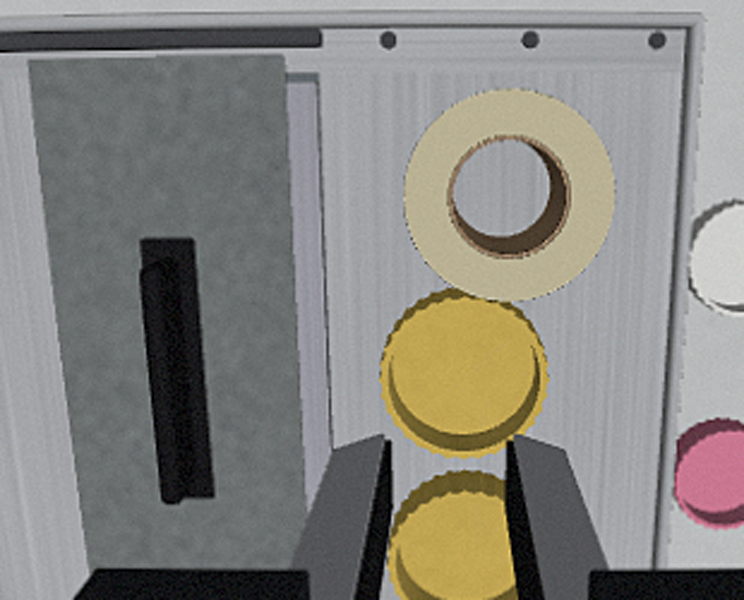

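Call:
{"method": "arm_command", "body": {
  "plan": [0.46,0,0.15,-0.05,0,0.46,0,0.15,-0.1,0,0.46,0,0.15,-0.2,0,0.46,0,0.15,-0.3,0,0.46,0,0.15,-0.3225,0,0.46,0,0.15,-0.3225,0,0.46,0,0.18,-0.3225,0,0.46,0,0.21,-0.3225,0,0.46,0,0.25,-0.3225,0,0.46,0,0.29,-0.3225,0,0.46,0,0.33,-0.3225,0,0.46,0,0.35,-0.3225,0,0.46,0,0.35,-0.3225,0]
}}

```text
time_s: 5.65
ee_pos: [0.6106, -0.0083, 0.3615]
eef_rot: [-3.141, 0.0, -0.013]
force: [0.5, 0.3, -0.5]
grip_width: 0.0255
```

Run:
```python
from h import *
cv2.imwrite("pics/c_side.png",vision.camera("side"))
cv2.imwrite("pics/c_scene.png",vision.camera("scene"))
```

```text
(no output)
```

View pics/c_side.png

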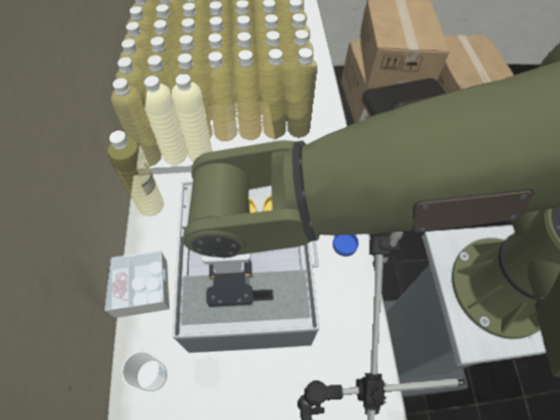

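View pics/c_scene.png

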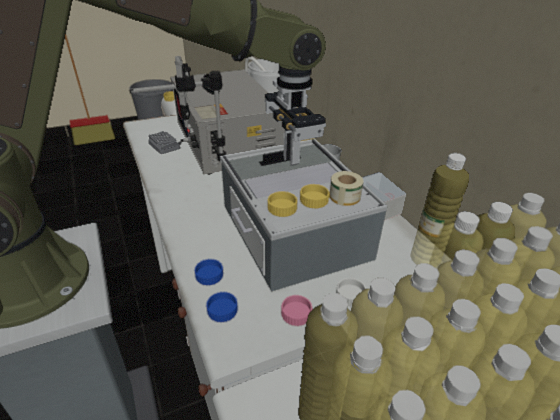

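The shutter is moving and the flap is uncovered. I'll push it on until it reaches its stop.

Call:
{"method": "arm_command", "body": {
  "plan": [0.46,0,0.01,0,0,0.46,0,0.02,0,0,0.46,0,0.03,0,0,0.46,0,0.035,0,0,0.46,0,0.035,0,0]
}}

```text
time_s: 6.25
ee_pos: [0.6107, 0.0025, 0.3616]
eef_rot: [3.137, 0.0, -0.016]
force: [-0.0, -19.4, -0.7]
grip_width: 0.0242
```

Call:
{"method": "arm_command", "body": {
  "plan": [0.3,0,-0.03,0.0,0,0.2,0,-0.05,0.12,0,0.0,-0.05,-0.15,0.15,0,-0.064,-0.2165,-0.478,0.15,0,-0.064,-0.2165,-0.478,0.15,0,-0.064,-0.2165,-0.478,0.15,0,-0.064,-0.2165,-0.478,0.15,0,-0.064,-0.2165,-0.478,0.15,0,-0.064,-0.2165,-0.478,0.07,0,-0.064,-0.2165,-0.478,0.03,0,-0.064,-0.2165,-0.478,-0.012,0,-0.064,-0.2165,-0.478,-0.012,0]
}}

```text
time_s: 7.45
ee_pos: [0.5247, -0.1857, 0.3556]
eef_rot: [-3.141, 0.001, -0.013]
force: [-0.0, 0.7, -0.6]
grip_width: 0.0497
```

Run:
```python
from h import *
a=vision.camera("wrist");b=vision.camera("scene")
cv2.imwrite("pics/d.png",np.vstack([a[60:,:],b[110:240,]])[:600])
```

```text
(no output)
```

View pics/d.png

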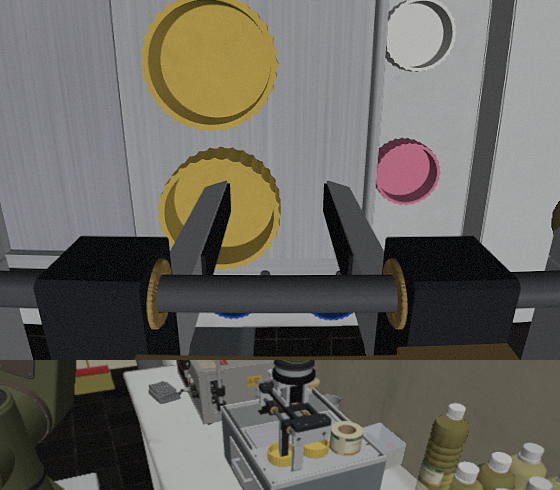

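The +y finger is inside cap B, so I'll drag it onto the flap.

Call:
{"method": "arm_command", "body": {
  "plan": [-0.064,0,0.03,0,0,-0.064,0,0.055,0,0,-0.064,0,0.08,0,0,-0.064,0,0.11,0,0,-0.064,0,0.14,0,0,-0.064,0,0.17,0,0,-0.064,0,0.2,0,0,-0.064,0,0.23,0,0,-0.064,0,0.255,0,0,-0.064,0,0.27,0,0,-0.064,0,0.2825,0,0,-0.064,0,0.2825,0,0]
}}

```text
time_s: 8.75
ee_pos: [0.5241, -0.0736, 0.3569]
eef_rot: [-3.142, 0.0, -0.014]
force: [0.3, -0.4, -0.5]
grip_width: 0.0502
```

Run:
```python
from h import *
a=vision.camera("wrist");b=vision.camera("scene")
cv2.imwrite("pics/e.png",np.vstack([a[60:,:],b[110:240,]])[:600])
```

```text
(no output)
```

View pics/e.png

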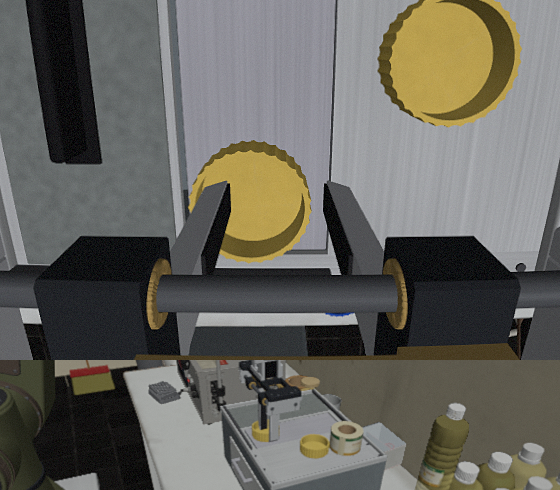

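Call:
{"method": "arm_command", "body": {
  "plan": [-0.064,0,-0.015,0,0,-0.064,0,-0.015,0.12,0,-0.064,0.08,-0.12,0.15,0,-0.064,0.179,-0.2825,0.15,0,-0.064,0.179,-0.2825,0.15,0,-0.064,0.179,-0.2825,0.15,0,-0.064,0.179,-0.2825,0.15,0,-0.064,0.179,-0.2825,0.07,0,-0.064,0.179,-0.2825,0.03,0,-0.064,0.179,-0.2825,0,0,-0.064,0.179,-0.2825,0,0]
}}

```text
time_s: 9.95
ee_pos: [0.5954, -0.1864, 0.3561]
eef_rot: [-3.141, 0.001, -0.014]
force: [0.4, -0.3, 0.5]
grip_width: 0.0495
```

Run:
```python
from h import *
a=vision.camera("wrist");b=vision.camera("scene")
cv2.imwrite("pics/f.png",np.vstack([a[60:,:],b[110:240,]])[:600])
```

```text
(no output)
```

View pics/f.png

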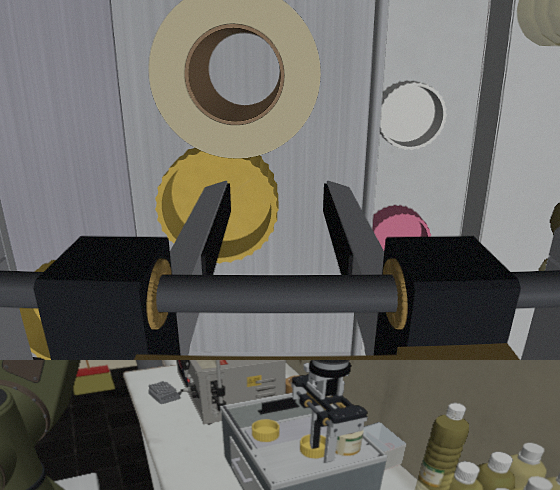

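The finger is inside cap A and clear of the roll, so I'll drag that cap as well.

Call:
{"method": "arm_command", "body": {
  "plan": [-0.064,0,0.03,0,0,-0.064,0,0.055,0,0,-0.064,0,0.08,0,0,-0.064,0,0.11,0,0,-0.064,0,0.14,0,0,-0.064,0,0.17,0,0,-0.064,0,0.2,0,0,-0.064,0,0.23,0,0,-0.064,0,0.255,0,0,-0.064,0,0.27,0,0,-0.064,0,0.2825,0,0,-0.064,0,0.2825,0,0,-0.064,0,0.268,0,0,-0.064,0,0.268,0.12,0,0.4,0,0.268,0.15,0,1,0,0.268,0.2,0]
}}

```text
time_s: 11.65
ee_pos: [0.5955, -0.0806, 0.4374]
eef_rot: [3.142, -0.0, -0.015]
force: [-0.6, -0.5, -1.1]
grip_width: 0.0371
```

Run:
```python
from h import *
a=vision.camera("wrist");p=params("wrist")
for n,z in [("reject_cap_a_center",.161),("label_roll_center",.172),("flap_hinge_mid",.15)]:
    print(n,[(np.round(x["at"],0).tolist(),np.round(onz("wrist",x["at"],z,p)[:2],4).tolist(),round(x["confidence"],2)) for x in vision.pinpoint(n,"wrist")])
b=vision.camera("scene")
cv2.imwrite("pics/g.png",np.vstack([a[:,:],b[110:240,]])[:600])
```

```text
reject_cap_a_center [([216.0, 252.0], [0.5964, -0.0625], 0.72)]
label_roll_center [([124.0, 410.0], [0.6629, -0.1733], 0.86), ([214.0, 305.0], [0.5999, -0.1018], 0.38)]
flap_hinge_mid [([213.0, 306.0], [0.5948, -0.1041], 0.97)]
```

View pics/g.png

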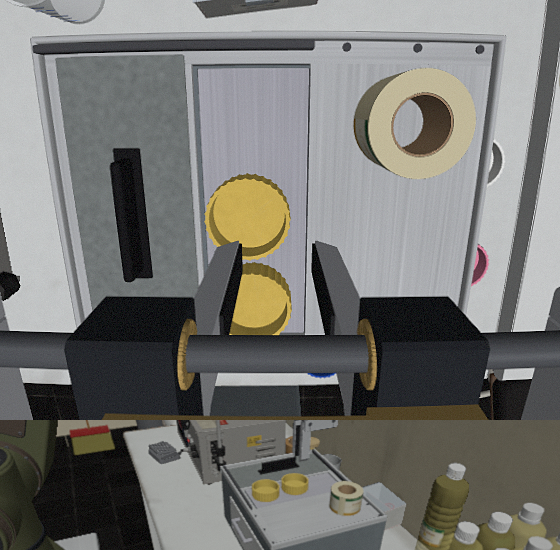

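Both caps are on the flap. In the wrist view they sit at (248, 217) and (263, 300), and the roll hasn't moved. Next I'll press in the free lane.

Call:
{"method": "arm_command", "body": {
  "plan": [1,0.174,0.0995,0,0,1,0.174,0.0995,0,0,1,0.174,0.0995,-0.08,0,1,0.174,0.0995,-0.16,0,1,0.174,0.0995,-0.21,0,1,0.174,0.0995,-0.235,0,1,0.174,0.0995,-0.26,0,1,0.174,0.0995,-0.285,0,1,0.174,0.0995,-0.31,0,1,0.174,0.0995,-0.325,0,1,0.174,0.0995,-0.325,0,1,0.174,0.0995,-0.325,0,1,0.174,0.0995,-0.325,0,1,0.174,0.0995,-0.325,0,1,0.174,0.0995,-0.325,0,1,0.174,0.0995,-0.325,0]
}}

```text
time_s: 13.5
ee_pos: [0.6653, -0.0399, 0.307]
eef_rot: [-3.142, -0.0, -0.014]
force: [0.8, 4.7, 3.0]
grip_width: 0.0005
```

Run:
```python
from h import *
a=vision.camera("side");b=vision.camera("scene")
cv2.imwrite("pics/i.png",np.vstack([a[150:370,:],b[60:300,]])[:600])
```

```text
(no output)
```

View pics/i.png

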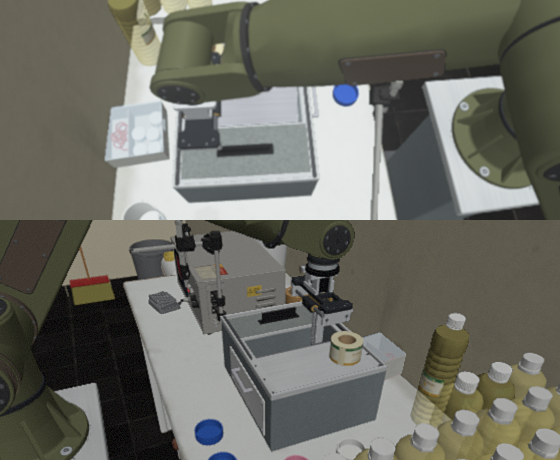

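The caps are no longer visible on the flap. I'll release it and look.

Call:
{"method": "arm_command", "body": {
  "plan": [1,0,0,0,0,1,0,0,0,0,1,0,0,0.04,0,1,0,0,0.08,0,1,0,0,0.12,0,1,0,0,0.22,0,1,0,0,0.325,0,0,-0.1,0,0.325,0,-1,-0.15,0,0.325,0,-1,-0.15,0,0.325,0,-1,-0.15,0,0.325,0,-1,-0.15,0,0.325,0]
}}

```text
time_s: 14.8
ee_pos: [0.6057, -0.0402, 0.4372]
eef_rot: [3.141, -0.0, -0.015]
force: [0.2, 0.3, -1.1]
grip_width: 0.037
```

Run:
```python
from h import *
a=vision.camera("wrist");p=params("wrist")
for n,z in [("shutter_tab",.17),("flap_hinge_mid",.15),("label_roll_center",.172)]:
    print(n,[(np.round(x["at"],0).tolist(),np.round(onz("wrist",x["at"],z,p)[:2],4).tolist(),round(x["confidence"],2)) for x in vision.pinpoint(n,"wrist")])
b=vision.camera("scene")
cv2.imwrite("pics/j.png",np.vstack([a[:,:],b[110:240,]])[:600])
```

```text
shutter_tab [([233.0, 183.0], [0.5968, 0.0273], 0.71)]
flap_hinge_mid [([225.0, 354.0], [0.5947, -0.1009], 0.95)]
label_roll_center [([141.0, 467.0], [0.6607, -0.1714], 0.82)]
```

View pics/j.png

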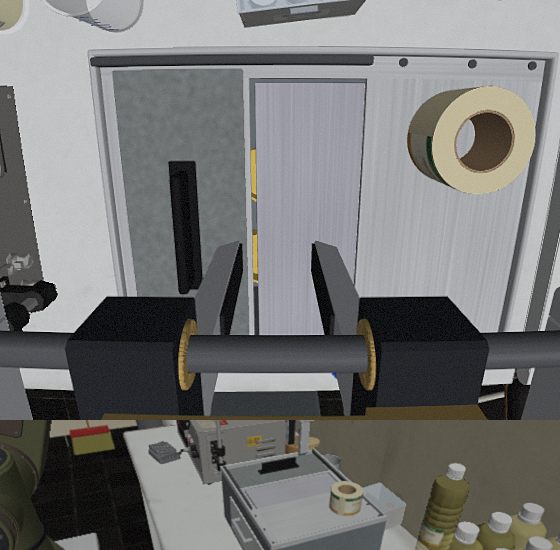

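Run:
```python
from h import *
p=params("wrist"); im=cv2.imread("pics/j.png")[:420]
cv2.imwrite("pics/jz.png",cv2.resize(im[60:320,220:380],None,fx=2.2,fy=2.2,interpolation=cv2.INTER_CUBIC))
hsv=cv2.cvtColor(im,cv2.COLOR_BGR2HSV)
m=(hsv[...,0]>15)&(hsv[...,0]<32)&(hsv[...,1]>130)&(hsv[...,2]>60)
n,l,s,c=cv2.connectedComponentsWithStats(m.astype(np.uint8)); print(s[s[:,4]>20],p[0][0,0])
for (r,cc) in [(150,253),(200,255),(228,254),(282,256)]:
    print([np.round(onz("wrist",(r,cc),z,p),4).tolist() for z in (.03,.08,.13)])
print("free edge/slot", np.round(onz("wrist",(130,256),.15,p),4),np.round(onz("wrist",(130,250),.15,p),4))
```

```text
[[     0      0    560    420 232249]
 [   408    133      5     24     48]
 [   251    148      6     54    233]
 [   253    229      5     54    220]
 [   178    319     19     71    373]
 [   357    319     19     71    347]
 [   358    405    129     15   1009]
 [   102    414     63      6    216]
 [   165    416    127      4    296]
 [   300    416     24      4     53]
 [   325    416     36      4     81]] 358.93556927220226
[[0.6404, -0.0158, 0.03], [0.6458, -0.0192, 0.08], [0.6512, -0.0226, 0.13]]
[[0.5853, -0.0164, 0.03], [0.5978, -0.0197, 0.08], [0.6104, -0.023, 0.13]]
[[0.5526, -0.0143, 0.03], [0.5694, -0.0178, 0.08], [0.5862, -0.0214, 0.13]]
[[0.4852, -0.0145, 0.03], [0.5107, -0.0181, 0.08], [0.5362, -0.0216, 0.13]]
free edge/slot [ 0.6678 -0.0266  0.15  ] [ 0.6679 -0.0222  0.15  ]
```

View pics/jz.png

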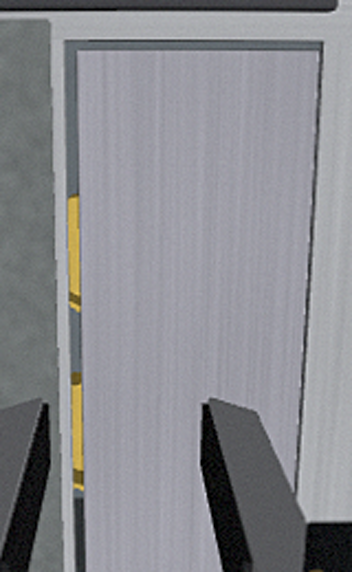

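Both caps lie on the bin floor: through the gap they read as 55–67 mm wide at z 0.03, which fits their lanes. The flap is flush. Next I'll close the shutter.

Call:
{"method": "arm_command", "body": {
  "plan": [-1,0,0.085,0,0,-1,0,0.085,0,0,-1,0,0.085,0,0,-1,0,0.085,0,0,-1,0,0.085,0,0,-1,0,0.085,0,0,-1,0,0.085,0,0,-1,0,0.085,0,0,-1,0,0.085,0,0]
}}

```text
time_s: 15.95
ee_pos: [0.6052, -0.0061, 0.4369]
eef_rot: [-3.142, -0.0, -0.015]
force: [-0.5, 0.2, 0.1]
grip_width: 0.0937
```

Run:
```python
from h import *
a=vision.camera("wrist")
cv2.imwrite("pics/k.png",a)
```

```text
(no output)
```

View pics/k.png

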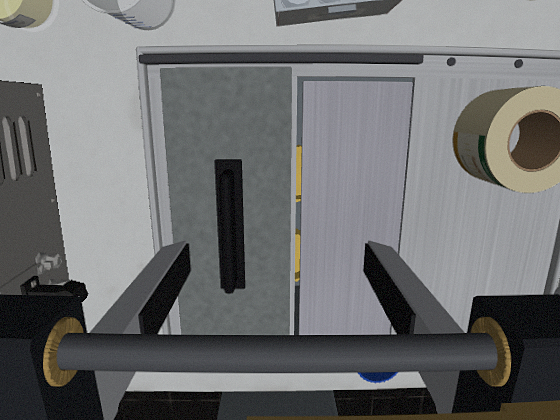

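Call:
{"method": "arm_command", "body": {
  "plan": [-1,0,0,-0.1,0,-1,0,0,-0.16,0,-1,0,0,-0.1875,0,-1,0,0,-0.1875,0,-1,0,-0.03,-0.1875,0,-1,0,-0.06,-0.1875,0,-1,0,-0.09,-0.1875,0,-1,0,-0.12,-0.1875,0,-1,0,-0.15,-0.1875,0,-1,0,-0.18,-0.1875,0,-1,0,-0.21,-0.1875,0,-1,0,-0.22,-0.1875,0,-1,0,-0.23,-0.1875,0,-1,0,-0.237,-0.1875,0,-1,0,-0.237,-0.1875,0]
}}

```text
time_s: 17.5
ee_pos: [0.6052, -0.1009, 0.3617]
eef_rot: [3.141, 0.0, -0.015]
force: [1.3, -1.0, 0.3]
grip_width: 0.0939
```

Not at the stop yet, so I'll nudge further until force shows.

Call:
{"method": "arm_command", "body": {
  "plan": [-1,0,-0.005,0,0,-1,0,-0.01,0,0,-1,0,-0.015,0,0,-1,0,-0.015,0,0],
  "newtons": 20
}}

```text
time_s: 17.9
ee_pos: [0.6053, -0.106, 0.3616]
eef_rot: [-3.139, 0.0, -0.014]
force: [-0.8, 8.7, -0.1]
grip_width: 0.094
```

The stop is reached at 8.7 N, close to where I expected it. I'll back off, lift and check.

Call:
{"method": "arm_command", "body": {
  "plan": [-1,0,0.02,0,0,-1,0,0.02,0,0,-1,0,0.02,0.12,0,-1,0,0.02,0.24,0,-1,0,0.02,0.3,0,-1,0,0.02,0.3,0]
}}

```text
time_s: 18.5
ee_pos: [0.6048, -0.0988, 0.4861]
eef_rot: [3.14, -0.007, -0.015]
force: [-0.4, -1.1, -0.1]
grip_width: 0.0939
```

Run:
```python
from h import *
a=vision.camera("wrist");p=params("wrist")
for n,z in [("shutter_tab",.17),("flap_hinge_mid",.15),("label_roll_center",.172)]:
    print(n,[(np.round(x["at"],0).tolist(),np.round(onz("wrist",x["at"],z,p)[:2],4).tolist(),round(x["confidence"],2)) for x in vision.pinpoint(n,"wrist")])
b=vision.camera("scene")
cv2.imwrite("pics/l.png",np.vstack([a[:,:],b[110:240,]])[:600])
print(sensors.get_obs()["force"])
```

```text
shutter_tab [([218.0, 236.0], [0.5941, -0.0655], 0.83)]
flap_hinge_mid [([212.0, 279.0], [0.5928, -0.1017], 0.86)]
label_roll_center [([134.0, 364.0], [0.6626, -0.1706], 0.9)]
[-0.04335492  0.59747241  0.07328223]
```

View pics/l.png

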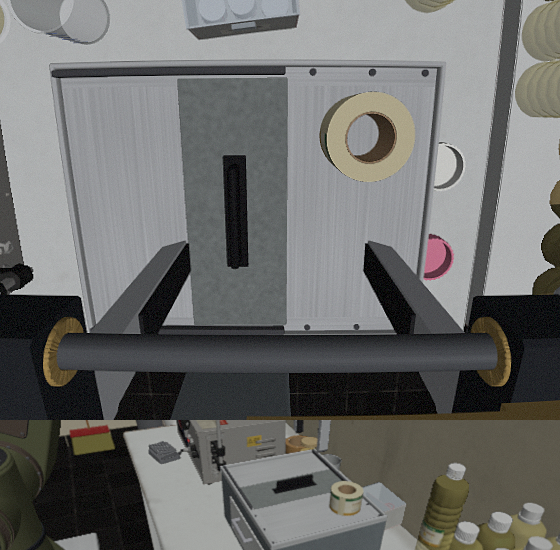

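The shutter now covers the slot completely, and even the flap strip seen at the start is hidden. The roll stands in place and the robot touches nothing.

```bash
python3 -c "
from station import job
print(job.hand_in())"
```

```text
the job is handed in; nothing more can be done
None
```

Both jerrycan caps are in the hidden bin, the shutter is fully shut over the flap, and the job is handed in at about 18.6 s of the 62 s allowed. I pushed the shutter open to its stop (about 19 N), then dragged each cap onto the flap with one fingertip inside its cup. I pressed the flap down 42 mm in the free lane until the caps dropped, let it spring up, and pushed the tab back until it met the stop (about 9 N).

What the last checks showed:
- **Caps:** before I closed the shutter, both showed through the flap gap on the bin floor, at about the right size and place for z 0.03.
- **Flap:** it looked flush in that same picture. It is hidden now, so I could not check it again after closing.
- **Shutter:** the tab was measured at y -0.0655, against about -0.061 expected when shut. That is within measuring error, and no flap strip is visible.
- **Label roll:** upright at (0.663, -0.171), within about 3 mm of where it started.
- **Robot:** lifted clear, with about 0.6 N at the wrist.

One mismatch: at the start the shutter was about 10 mm short of fully shut, because a strip of flap showed beside it.

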